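Isolate a water-filter housing and hold its bleed button down

TASK

Make the water filter on the worktop safe to open: shut the valve on each side of it by turning its lever from along the pipe to square across it. Only when both are shut, press the bleed button on top of the filter head fully down with the fingertips, without forcing it, and keep it down without a break for at least three seconds to let the trapped pressure off; the program finishes while still holding the button fully down, with both valves shut. Do not knock over the new cartridge standing near by.

Things in the scene. Friction and masses are not known exactly. Their poses are not given: they have to be found in the camera images.
- filter_unit: fixed filter housing on a steel stand: blue ribbed bowl 106 mm across under a black head with a plugged brass port at its front, top flange at 190 mm, pipe across it 165 mm above the worktop. Origin on the worktop under the axis of the housing; x points to the back, y along the pipe to the valve called left, z up. Stands anywhere on the free worktop, turned up to about 20 degrees
- left_valve_lever (a joint): angle of the red lever of the brass valve on the left (+y) side of the housing, rad: 0 = along the pipe, pointing away from the housing = open; 1.57 = square across the pipe, pointing to the front = shut, where it meets its stop. Grows anticlockwise seen from above; turns with light friction (0.03 N m) and stays where it is left
- right_valve_lever (a joint): the same for the valve on the right (-y) side: 0 = along the pipe, pointing away from the housing = open; 1.57 = square across it, pointing to the back = shut, at its stop. It too grows anticlockwise seen from above
- left_pivot (a point): the left lever's upright pivot axis, at mid thickness of the lever. The lever is a level blade 12 mm wide and 3 mm thick that reaches 43 mm from here; the gap under it to the valve body is 7 mm, and beyond the end of the valve body (28 mm from the pivot) the fitting's top lies 14 mm below the blade's middle. The point's own axes do not turn with the lever
- right_pivot (a point): the same for the right valve
- left_lever_tip (a point): middle of the free end of the left lever, 43 mm from left_pivot at the same height; moves with the lever
- right_lever_tip (a point): the same for the right lever
- bleed_button (a joint): travel of the bleed button, m: 0 = up, 0.008 = fully down at its stop. A spring pushes it back up: 4.5 N at first, rising to about 12 N fully down
- button_top (a point): middle of the top of the bleed button: a grey mushroom cap, 28 mm across and 8 mm high, on the axis of the housing on top of the head; 215 mm above the worktop when up, and it moves down with the button
- new_cartridge: loose white pleated cartridge standing upright on the worktop beside the unit, 64 mm across, 127 mm high; origin at the middle of its underside, z up

How it is judged (in metres and radians):
On the way, in this order (a step that is already met when the one before it is completed fails the run):
1. both valves are shut, their levers square across the pipe (value of joint each of left_valve_lever, right_valve_lever above 1.4 rad), for 0.2 s.
2. the bleed button is held fully down by the fingertips for three seconds (value of joint bleed_button above 0.0063 m and contact force between the fingers and bleed_button above 3 N), for 3 s.
At the end, for the whole second after the job is handed in: Both levers stand within 0.17 rad (10 degrees) of square across the pipe, the bleed button is held down at least 6.3 of its 8 mm by the robot's fingertips, pressing with more than 3 N, and the new cartridge still stands upright (all of step 1 and all of step 2 and angle between new_cartridge's own z axis and vertical below 0.3 rad); the arm keeps its last pose, push and grip.
It fails at once if the bleed button is pressed more than 3 mm while a valve is still open (value of joint bleed_button above 0.003 m and value of joint any of left_valve_lever, right_valve_lever below 1.3 rad).
It fails at once if the button is forced: pressed with more than 45 N (contact force between the fingers and bleed_button above 45 N).
It fails at once if the new cartridge is knocked over (angle between new_cartridge's own z axis and vertical above 0.5 rad).
It also fails if it takes over 64 s, if anything falls off the work surface, if the arm or the gripper's body presses on something with over 40 N, if the wrist force passes 120 N, or if a joint passes its speed limit or range.

ROBOT

A 6-joint arm with a two-finger parallel gripper is mounted at the origin on a cart in front of the work surface, level with it; the furniture and walls round the work are solid. World frame = base frame: x ahead of the robot, y to its left, z up, the work surface at z = 0. Lengths are in m, angles in degrees, forces in N, time in s.
With the tool pointing down it reaches from about 0.4 to 0.825 m from the base axis. Payload 7 kg.
Tool frame: the origin (TCP) lies between the finger pads; the fingertips stand 8 mm ahead of it and the grasp point (between the pads) lies 11 mm behind it; z points along the fingers, y is the line along which they close (so a half turn about z gives the same grasp; the last joint's range is limited). The gripper opens to 88 mm and grips with 3 to 60 N. Pads are 19 mm wide; open, the fingers measure 130 mm over their backs; the gripper's body (78 mm by 193 mm) begins 47 mm behind the grasp point.
Start: joints at [83.887, 20.546, 0.682, 0, -70.136, -16.507], TCP at [0.26, 0.623, 0.235] pointing down, gripper open.
Joint ranges: [-176.03, 176.03], [-82.01, 121.73], [-58.28, 71.71], [-173.87, 95.51], [-174.79, -0.11], [-173.66, 173.66]. Speed limits (degrees/s): [136.94, 136.94, 172.46, 180, 180, 180].

INTERFACE

Orientations are given as a 3x3 rotation matrix whose columns are the frame's x, y, z axes.
In Python, from rig import robot gives the robot as it stands. Calls block until the motion is done:
- robot.goto(position, orientation): joint-space move of the TCP to a pose.
- robot.servo_line(position, ori=None, speed=0.15): straight line of the TCP; ori=None keeps the orientation; speed is the mean speed in m/s.
- robot.movej(angles): joint-space move.
- robot.move_gripper(opening): opening from 0.0 (shut) to 1.0 (fully open); the grip force is fixed at half the most; returns when the fingers have stopped.
- robot.dwell(seconds).
- robot.ik(position, orientation): joint angles nearest the present ones, or None.
- robot.get_state(): the state.
- robot.grab_frame(name): name is "scene" or "top"; returns the picture (480x640x3 uint8, red, green, blue); there is no depth.
- robot.camera_info(name): a dict with "vfov" (degrees; the focal length in pixels is half the picture's height over the tangent of half this angle, whatever the lens; pixels are square), "cx", "cy" (the principal point, pixels), "view" (4x4, takes a point from world to camera coordinates). Camera axes: x right, y down, z forward; pixel columns grow to the right and rows downward; lengths in m; the calibration is good to about 2 mm. A picture is of the moment at which its call begins. camera_info takes no time and is no camera call.
A pose or a line that the arm cannot do raises robot.Unreachable and nothing moves.
- robot.job_done(): hands the job in; it is judged then, once.
The state is a dict: "t": time; "qpos": joint angles; "qvel": joint speeds; "effort": joint torques, N m; "position": TCP position; "tcp_rot": TCP orientation; "force": force on the tool from outside, world axes, zero at the start; "ft_torque": the same for the moment, N m; "grip_width": opening from 0.0 (shut) to 1.0 (fully open); "finger_force": force on a finger pad.
Only numpy, scipy, OpenCV 4.12 (cv2) and the standard library are available. Lean on these libraries where they do the work, as an engineer would, in place of code of your own. Each camera call takes 0.05 s, during which the arm holds its last target. There are 200 camera calls.

## Working session

There is one attempt and no reset: what is moved stays moved. The work goes in short steps, each a Python script; the robot and the scene stay as the last script left them, time stands still between calls to the robot, and variables do not carry over. Pictures are saved under pics/ and viewed, at most 10 in all, crops included, and the job is handed in when it is done.

```bash
mkdir -p pics; ls; python3 - <<'E'
from rig import robot
import cv2
for n in("scene","top"):
    im=robot.grab_frame(n); cv2.imwrite(f"pics/{n}0.png",im[:,:,::-1]); c=robot.camera_info(n); print(n,c)
E
```

```text
pics
rig.py
scene {'vfov': 46.183761963443686, 'cx': 317.82161987209537, 'cy': 250.10214906709933, 'view': array([[-0.81852393, -0.57431146, -0.013599  ,  0.48260928],
       [-0.43974815,  0.64162155, -0.62844518,  0.37330547],
       [ 0.36964868, -0.50841728, -0.777735  ,  0.8196783 ],
       [ 0.        ,  0.        ,  0.        ,  1.        ]])}
top {'vfov': 42.90964929465446, 'cx': 318.5616324432756, 'cy': 236.13850231780697, 'view': array([[ 0.01654825, -0.99982896,  0.00825818, -0.04609752],
       [-0.98647722, -0.01767311, -0.16294282,  0.64919908],
       [ 0.1630609 , -0.00545008, -0.98660095,  0.96552984],
       [ 0.        ,  0.        ,  0.        ,  1.        ]])}
```

View pics/scene0.png

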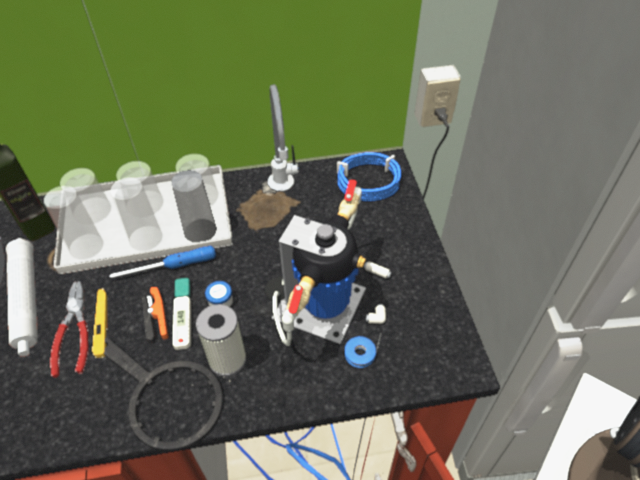

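View pics/top0.png

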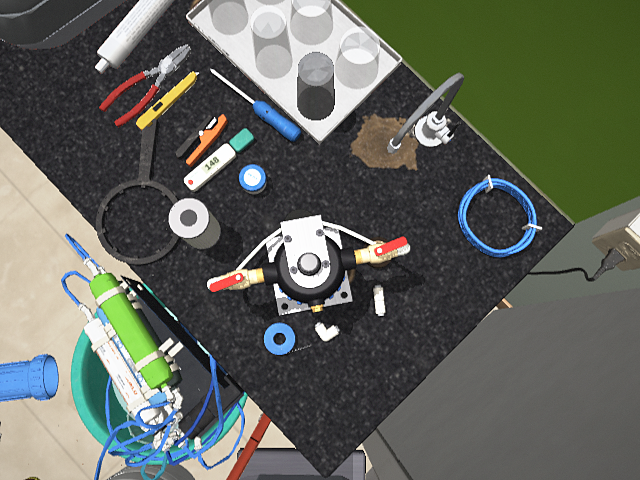

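The overview pictures show the filter: button near (310,263) in top and (325,233) in scene. The left lever is at about (226,284) in top and the right at about (393,246). The cartridge is at (190,218). I'll enlarge both views.

```bash
python3 - <<'E'
import cv2
a=cv2.imread("pics/top0.png")[205:325,195:425]; b=cv2.imread("pics/scene0.png")[170:340,260:420]
cv2.imwrite("pics/tc.png",cv2.resize(a,None,fx=3.4,fy=3.4,interpolation=cv2.INTER_CUBIC))
cv2.imwrite("pics/sc.png",cv2.resize(b,None,fx=3.5,fy=3.5,interpolation=cv2.INTER_CUBIC))
E
```

```text
(no output)
```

View pics/tc.png

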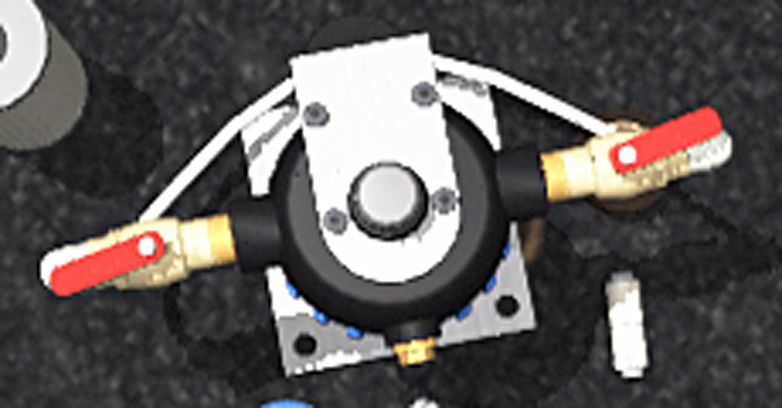

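View pics/sc.png

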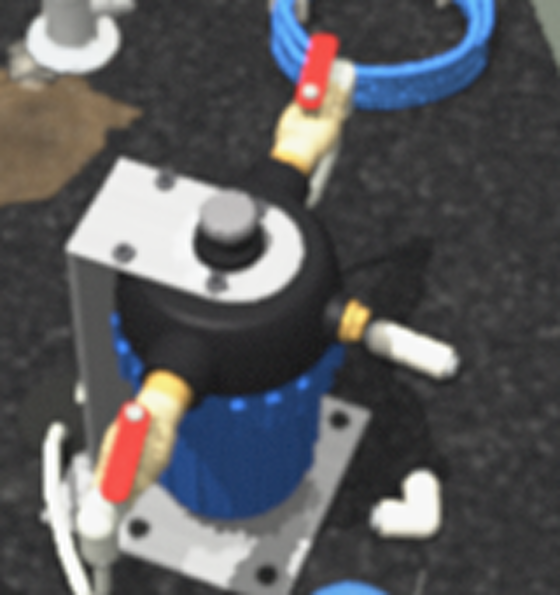

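Top crop: left pivot at (148,245), left tip (55,282), right pivot (627,155), right tip (717,117), button (388,193). Scene crop: (133,411), (117,497), (311,92), (323,38) and (230,215), in the same order. Now I'll triangulate.

```bash
cat > h.py <<'E'
import numpy as np,cv2
from rig import robot
def P(n):
    c=robot.camera_info(n); f=240/np.tan(np.radians(c["vfov"]/2))
    return np.array([[f,0,c["cx"]],[0,f,c["cy"]],[0,0,1]])@c["view"][:3]
def tri(t,s):
    X=cv2.triangulatePoints(P("top"),P("scene"),np.array(t,float).reshape(2,1),np.array(s,float).reshape(2,1))
    return (X[:3]/X[3]).ravel()
def atz(n,uv,z):
    p=P(n); A=p[:,:2]; b=p[:,2]*z+p[:,3]
    h=np.linalg.inv(np.c_[A,b])@[*uv,1]; return h[:2]/h[2]
def proj(n,X):
    q=P(n)@np.r_[X,1]; return q[:2]/q[2]
E
python3 - <<'E'
from h import *
np.set_printoptions(precision=4,suppress=True)
T=dict(pL=(148,245),tL=(55,282),pR=(627,155),tR=(717,117),b=(388,193))
S=dict(pL=(133,411),tL=(117,497),pR=(311,92),tR=(323,38),b=(230,215))
for k in T:
    t=(np.array(T[k])+.5)/3.4-.5+[195,205]; s=(np.array(S[k])+.5)/3.5-.5+[260,170]
    X=tri(t,s); z=.215 if k=='b' else X[2]
    print(k,X,proj("top",X)-t,proj("scene",X)-s, [(atz(n,p,zz)) for zz in ([.215] if k=='b' else [.19,.195]) for n,p in(("top",t),("scene",s))])
print("cart",atz("top",(188.5,217.5),.127),atz("scene",(217,320),.127))
q=robot.get_state(); print(q["position"],q["tcp_rot"],q["t"])
E
```

```text
pL [0.567  0.0795 0.1905] [-0.1129 -0.2244] [0.2774 0.0492] [array([0.5667, 0.0794]), array([0.5676, 0.0794]), array([0.5662, 0.0788]), array([0.5653, 0.0821])]
tL [0.5497 0.1174 0.1875] [0.3718 0.7486] [-0.9496 -0.175 ] [array([0.5505, 0.1176]), array([0.5473, 0.1181]), array([0.5502, 0.1168]), array([0.5452, 0.1206])]
pR [ 0.608  -0.1214  0.1913] [0.0411 0.0854] [-0.0931 -0.0146] [array([ 0.6083, -0.1215]), array([ 0.6085, -0.1225]), array([ 0.6076, -0.1209]), array([ 0.606 , -0.1183])]
tR [ 0.6258 -0.1601  0.1868] [0.0036 0.0074] [-0.0079 -0.0012] [array([ 0.6253, -0.1597]), array([ 0.6241, -0.1573]), array([ 0.6245, -0.1589]), array([ 0.6214, -0.1529])]
b [ 0.5875 -0.0212  0.2091] [0.2043 0.4177] [-0.481 -0.082] [array([ 0.5873, -0.021 ]), array([ 0.5838, -0.0173])]
cart [0.6634 0.1678] [0.6628 0.1673]
[0.2595 0.6227 0.2337] [[ 0.923  -0.3847 -0.0004]
 [-0.3847 -0.923  -0.0014]
 [ 0.0001  0.0015 -1.    ]] 0.1
```

```bash
cat >> h.py <<'E'
piv=dict(L=np.array([.567,.0795]),R=np.array([.608,-.1215])); B=(piv["L"]+piv["R"])/2
pipe=np.arctan2(*(piv["L"]-piv["R"])[::-1]); r=.039; Z=.189
def pose(k,a,z=Z,flip=0):
    "TCP straddling lever k at joint angle a (rad); tool x along lever"
    t=pipe+a+(np.pi if k=="R" else 0); u=np.array([np.cos(t),np.sin(t)])
    x=np.r_[u,0]*(-1 if flip else 1); zz=np.array([0,0,-1.]); y=np.cross(zz,x)
    return np.r_[piv[k]+r*u,z],np.c_[x,y,zz]
E
python3 - <<'E'
from h import *
np.set_printoptions(precision=3,suppress=True)
print("yaw",np.degrees(pipe)-90)
print("faucet base",atz("top",(433,132),0.02),atz("scene",(282,187),0.0),"spout",tri((459,78),(274,90)),tri((393,148),(280,155)))
for k in"LR":
  for f in(0,1):
    for a in np.radians([13,50,93]):
        p,R=pose(k,a,flip=f); print(k,f,a.round(2),p,robot.ik(p,R))
x=np.array([np.cos(pipe-np.pi/2),np.sin(pipe-np.pi/2),0])
E
```

```text
yaw 11.52903572535429
faucet base [ 0.847 -0.235] [ 0.842 -0.222] spout [ 0.847 -0.228  0.247] [ 0.764 -0.14   0.19 ]
L 0 0.23 [0.551 0.115 0.189] [ 31.721  12.032 -17.448   0.    -60.52  172.808]
L 0 0.87 [0.533 0.098 0.189] [  31.171   10.076  -19.964    0.     -59.96  -149.642]
L 0 1.62 [0.529 0.07  0.189] [  28.561    9.337  -20.89     0.     -59.773 -104.032]
L 1 0.23 [0.551 0.115 0.189] [ 31.721  12.032 -17.448   0.    -60.52   -7.192]
L 1 0.87 [0.533 0.098 0.189] [ 31.171  10.076 -19.964   0.    -59.96   30.358]
L 1 1.62 [0.529 0.07  0.189] [ 28.561   9.337 -20.89    0.    -59.773  75.968]
R 0 0.23 [ 0.624 -0.157  0.189] [  3.221  19.386  -7.168   0.    -63.446  21.308]
R 0 0.87 [ 0.642 -0.14   0.189] [  4.659  20.623  -5.319   0.    -64.058  56.87 ]
R 0 1.62 [ 0.646 -0.112  0.189] [  7.203  20.44   -5.595   0.    -63.965  97.326]
R 1 0.23 [ 0.624 -0.157  0.189] [   3.221   19.386   -7.168    0.     -63.446 -158.692]
R 1 0.87 [ 0.642 -0.14   0.189] [   4.659   20.623   -5.319    0.     -64.058 -123.13 ]
R 1 1.62 [ 0.646 -0.112  0.189] [  7.203  20.44   -5.595   0.    -63.965 -82.674]
```

```bash
cat >> h.py <<'E'
def turn(k,flip=0,a0=np.radians(13),a1=np.radians(93)):
    p,R=pose(k,a0,flip=flip)
    robot.goto(p+[0,0,.09],R); robot.move_gripper(.26)
    robot.servo_line(p+[0,0,.03],R,speed=.15); robot.servo_line(p,R,speed=.03)
    print("down",robot.get_state()["position"],robot.get_state()["force"])
    robot.move_gripper(.19)
    for a in np.linspace(a0,a1,12)[1:]:
        p,R=pose(k,a,flip=flip); robot.servo_line(p,R,speed=.025)
        s=robot.get_state(); t=pipe+a+(np.pi if k=="R" else 0)
        f=s["force"]@[-np.sin(t),np.cos(t),0]; print(np.degrees(a).round(0),"ft",round(f,1),"F",s["force"],"w",s["grip_width"])
        if f<-12 or np.linalg.norm(s["force"])>40: print("stop"); break
    robot.servo_line(p+[0,0,.09],R,speed=.15)
E
python3 - <<'E'
from h import *
np.set_printoptions(precision=3,suppress=True)
for z in(.15,.2,.25): print(atz("top",(393,148),z),atz("top",(460,75),z))
s=robot.get_state(); robot.servo_line(s["position"]+[0,0,.06],s["tcp_rot"])
turn("L",1)
print(robot.get_state()["t"])
cv2.imwrite("pics/s1.png",cv2.resize(robot.grab_frame("scene")[150:350,240:460,::-1],None,fx=2.5,fy=2.5)); 
E
```

```text
[ 0.774 -0.147] [ 0.896 -0.254]
[ 0.758 -0.141] [ 0.873 -0.241]
[ 0.742 -0.134] [ 0.851 -0.229]
down [0.551 0.115 0.189] [-0.083 -0.045 -0.997]
20.0 ft 0.2 F [-0.207 -0.052 -0.736] w 0.18563204432649896
28.0 ft -0.7 F [0.346 0.647 0.145] w 0.1877295084336567
35.0 ft 0.1 F [-0.135  0.005  0.102] w 0.18837290817865038
42.0 ft -0.1 F [-0.73   0.616  0.531] w 0.18868755748660132
49.0 ft -0.4 F [0.132 0.381 0.228] w 0.18958365140691968
57.0 ft -0.1 F [-0.116  0.168  0.421] w 0.19021791233151772
64.0 ft -0.3 F [0.561 0.176 1.306] w 0.1873448643416352
71.0 ft -0.7 F [0.554 0.679 0.407] w 0.1948254834142166
78.0 ft -0.1 F [-0.335  0.057  0.132] w 0.18793577106865803
86.0 ft 0.1 F [ 0.546 -0.032  0.06 ] w 0.18783000523720125
93.0 ft -3.3 F [-0.08   3.353  0.255] w 0.192852794174087
10.6083
```

View pics/s1.png

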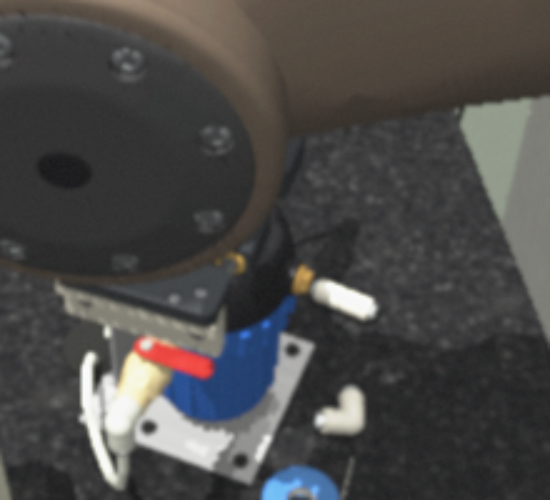

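The picture shows the left lever pointing to the front, pivot at (147,346) and tip at (212,366). Now the right one.

```bash
python3 - <<'E'
from h import *
np.set_printoptions(precision=3,suppress=True)
turn("R",0)
s=robot.get_state(); robot.servo_line(s["position"]+[-.12,0.25,.08]) if robot.ik(s["position"]+[-.12,0.25,.08],s["tcp_rot"]) is not None else print("noik")
print(robot.get_state()["t"])
cv2.imwrite("pics/t2.png",cv2.resize(robot.grab_frame("top")[205:325,195:425,::-1],None,fx=3.4,fy=3.4,interpolation=cv2.INTER_CUBIC)); 
E
```

```text
down [ 0.624 -0.157  0.189] [-0.124 -0.352 -0.368]
20.0 ft -0.3 F [ 0.027 -0.661  0.029] w 0.19400883767662852
28.0 ft -0.4 F [-0.25  -0.318  0.438] w 0.18695243586084376
35.0 ft -0.6 F [-0.13  -0.721 -0.365] w 0.19273340911148779
42.0 ft -0.6 F [-0.025 -0.688  0.06 ] w 0.1943298983075889
49.0 ft -0.1 F [ 0.057 -0.196 -0.006] w 0.1886250743344831
57.0 ft -0.1 F [ 0.161 -0.155  0.833] w 0.18738699328307998
64.0 ft -0.4 F [-0.492 -0.31  -0.682] w 0.18678046007924812
71.0 ft -0.0 F [ 0.269 -0.046  0.153] w 0.18979080891371647
78.0 ft -0.2 F [ 0.234 -0.159  0.251] w 0.1937893257099082
86.0 ft -0.5 F [ 0.901 -0.406  0.729] w 0.18994024210465912
93.0 ft 0.5 F [ 0.137  0.528 -0.207] w 0.1893842777544488
20.8
```

View pics/t2.png

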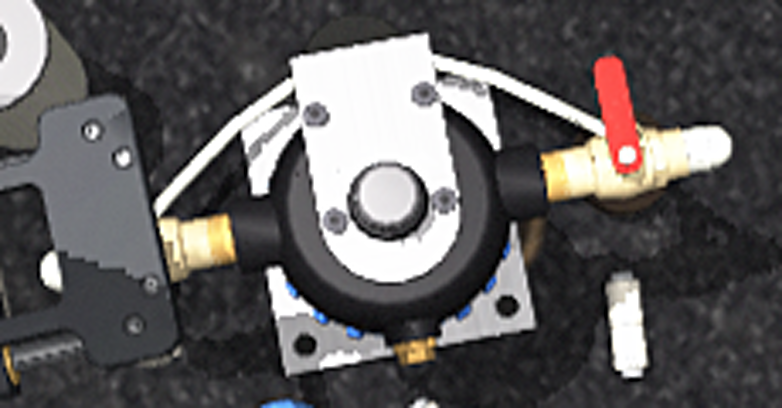

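The right lever now points to the back, pivot at (627,155) and tip at (608,60). The left one is hidden behind the gripper, so I'll move aside and measure both.

```bash
python3 - <<'E'
from h import *
s=robot.get_state()
robot.goto([.5,-.32,.36],pose("R",np.pi/2)[1]); robot.move_gripper(0)
print(robot.get_state()["t"],robot.get_state()["grip_width"])
cv2.imwrite("pics/t3.png",cv2.resize(robot.grab_frame("top")[205:325,195:425,::-1],None,fx=3.4,fy=3.4,interpolation=cv2.INTER_CUBIC)); 
E
```

```text
23.0667 0.008566578418941113
```

View pics/t3.png

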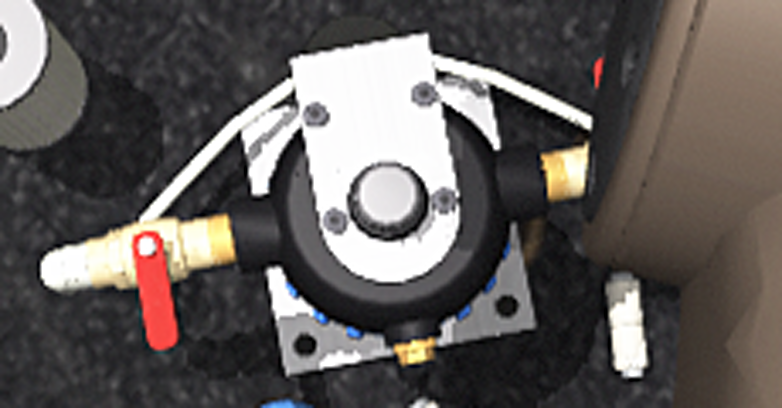

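Left lever: pivot (148,245), tip (164,346), pointing to the front. Next I'll work out both angles.

```bash
python3 - <<'E'
from h import *
g=lambda c:atz("top",(np.array(c)+.5)/3.4-.5+[195,205],.189)
for k,p,t in(("L",(148,245),(164,346)),("R",(627,155),(608,60))):
    d=g(t)-g(p); print(k,np.degrees(np.arctan2(d[1],d[0])-pipe-(np.pi if k=="R" else 0))%360,np.linalg.norm(d))
E
```

```text
L 89.58424962164963 0.04281288106814901
R 89.74144918091588 0.041574210802613545
```

```bash
python3 - <<'E'
from h import *
R=pose("R",np.pi/2)[1]
robot.goto(np.r_[B,.26],R); robot.servo_line(np.r_[B,.228],speed=.05); robot.dwell(.2)
f0=robot.get_state()["force"][2]; z=.225
while z>.205:
    robot.servo_line(np.r_[B,z],speed=.02); robot.dwell(.15)
    s=robot.get_state(); f=s["force"][2]-f0; print(round(z,4),s["position"].round(4)if hasattr(s["position"],"round") else s["position"],round(f,1))
    if f>18: break
    z-=.001 if f<9 else .0004
print(s["t"],f0)
E
```

```text
0.225 [ 0.5875 -0.021   0.225 ] 0.6
0.224 [ 0.5875 -0.021   0.224 ] 0.2
0.223 [ 0.5877 -0.021   0.2232] 1.5
0.222 [ 0.5877 -0.021   0.2223] 3.0
0.221 [ 0.5877 -0.021   0.2213] 6.1
0.22 [ 0.5877 -0.021   0.2204] 7.0
0.219 [ 0.5877 -0.021   0.2196] 6.6
0.218 [ 0.5877 -0.021   0.2187] 7.7
0.217 [ 0.5877 -0.021   0.2178] 8.2
0.216 [ 0.5877 -0.021   0.2169] 8.5
0.215 [ 0.5877 -0.021   0.216 ] 9.6
0.2146 [ 0.5877 -0.021   0.2157] 10.7
0.2142 [ 0.5878 -0.021   0.2154] 10.0
0.2138 [ 0.5878 -0.021   0.215 ] 9.9
0.2134 [ 0.5878 -0.021   0.2149] 12.7
0.213 [ 0.5878 -0.021   0.2149] 15.3
0.2126 [ 0.5878 -0.0211  0.2149] 17.4
0.2122 [ 0.5878 -0.021   0.2148] 19.5
32.6 0.2604724444804061
```

The force is rising and the tool has stopped moving down, so the button is on its stop at about 20 N. I'll hold it and hand in.

```bash
python3 - <<'E'
from h import *
robot.dwell(4.5); s=robot.get_state(); print(s["t"],s["position"],s["force"])
print(robot.job_done())
E
```

```text
37.1 [ 0.58781198 -0.02105596  0.21479561] [-6.37064248  2.6419534  20.52407541]
the job is handed in; nothing more can be done
None
```

I shut both valves (levers measured at about 90° to the pipe), then held the bleed button on its stop at about 20 N for 4.5 s. I handed the job in at 37 s, still pressing; no verdict was shown, and the arm never went near the cartridge.

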